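# Change the water filter cassette

## Task

Change the filter cassette on the water purifier: press the orange catch so that the spent grey-capped cassette is let go, slide it down off the rail and lay it flat in the steel drip tray (do not drop it). Then slide the fresh blue-capped cassette up the rail, keeper end first, until the catch clicks over it, and let go. Do not force the catch, and leave the other things on the worktop where they are.

Things in the scene. Friction and masses are not known exactly. Their poses are not given: they have to be found in the camera images.
- rail: Purifier's filter rail: white bed 92 mm wide, rising 30 degrees. Origin on the bed's surface, mid-width, 20 mm above the 10 mm foot ledge; x runs up the slope, y across it, z square off the bed. Grey side lips (13 mm high, 85 mm over all, 3 mm side play) hold a cassette's flanges from x = 164 to 251 mm, flared from 141; the bed is open below. Valve head at x = 262 mm. Cassettes stay put on it.
- rail_home (a point): Where a latched cassette's centre lies: 178 mm up the rail, mid-width, 24 mm off the bed; same axes as the rail. A cassette stands free of the lips once its centre is 97 mm or more below this. It can be pushed 3.5 mm past it, to the valve head; a sprung valve meets it over the last 12 mm and pushes back (2 to 5 N). Pushing one home takes 10 to 25 N, the catch snapping down at the end.
- catch_pad (a point): Middle of the top of the ribbed thumb pad (34 along the slope x 44 mm) of the orange rocker catch on the valve head, 316 mm up the rail and 66 mm off the bed; its z is the way out of the pad. Pressed square to the bed, about 6 mm at 6 N (8 mm at most), it lifts the hook at its other end; the valve then pushes the cassette 12 mm down the rail, clear of the hook. The pad springs back.
- catch (a joint): Tilt of the rocker catch, rad: 0 down at rest (also when it is clicked behind a cassette's keeper), 0.26 with the pad fully pressed; 0.16 or more frees a cassette. About 0.1 to 0.16 while its hook rides on a keeper, that is, not clicked. Sprung to 0.
- spent_mid (a point): Centre of the spent cassette, white with a grey cap and grey keeper, latched on the rail at the start. Size as the fresh one, 0.20 to 0.33 kg. x along it towards the keeper end, z out of its top.
- fresh_mid (a point): Centre, half-way up the body, of the fresh cassette: white, blue cap at the rear, blue keeper; lying flat in the carton. Body 156 x 60 mm, 48 mm high from the underside; bottom flanges 160 x 70 x 6 mm; keeper ridge 9 mm high on top, 8 to 16 mm from the front. x along it towards the keeper end (goes up the rail first), z out of its top. 0.20 to 0.33 kg.
- drip_tray_in (a point): Centre of the inner floor (4 mm above the worktop) of the flat stainless drip tray, 215 x 150 mm, rim 16 mm high, walls 4 mm, fixed; x along its length. It and the cardboard carton (205 x 142 mm, rim 14 mm) change places from run to run.
- unit_top (a point): Middle of the top of the purifier's main unit, a stainless and black box 160 x 230 mm and 290 mm high, fixed behind the upper end of the rail; x along the rail's heading. Tall: swing round or over it.
- mug: Blue mug, 80 mm across, 92 mm high; origin under its middle. Bystander.
- tumbler: Glass tumbler, 72 mm across, 105 mm high; origin under its middle. Bystander.
- screwdriver: Red-handled screwdriver, 190 mm, lying; origin under its middle, x towards the tip. Bystander.
- wrench: Steel wrench, 180 mm, lying; origin under its middle, x along it. Bystander.
- grease_jar: Amber jar with white lid, 56 mm across, 50 mm high; origin under its middle. Bystander.
- dish_brush: Wooden dish brush, 200 mm, lying; origin under its middle, x along it. Bystander.
Not all that is in view belongs to the job. What is shaped like the part that bears spent_mid but purple is not meant.

How it is judged:
By the outcome, as a careful person would: the job done as asked, in the order asked, and still so for the second after the job is handed in, with the robot touching nothing.
It also fails if it takes over 67 s, if anything falls off the work surface, if the arm or the gripper's body presses on something with over 40 N, if the wrist force passes 120 N, or if a joint passes its speed limit or range.

## Robot

A 6-joint arm with a two-finger parallel gripper is mounted at the origin on the work surface. World frame = base frame: x ahead of the robot, y to its left, z up, the work surface at z = 0. Lengths are in m, angles in rad, forces in N, time in s.
With the tool pointing down it reaches from about 0.35 to 0.975 m from the base axis. Payload 4.9 kg.
Tool frame: the origin (TCP) lies midway between the tips of the shut fingers; the grasp point (between the pads) lies 19 mm behind it; z points along the fingers, y is the line along which they close (so a half turn about z gives the same grasp; the last joint's range is limited). The gripper opens to 85 mm and grips with 20 to 120 N. Pads are 22 mm wide; open, the fingers measure 114 mm over their backs; the gripper's body (76 mm by 85 mm) begins 54 mm behind the grasp point. The pads swing forward as they close: fully open they stand 13 mm farther back than shut.
Start: joints at [1.023, 0.053, 1.613, -0, 1.476, -0.119], TCP at [0.26, 0.568, 0.192] pointing down, gripper open.
Joint ranges: [-3.01, 3.01], [-1.01, 2.22], [0.06, 2.58], [-1.02, 4.17], [0.09, 2.62], [-3.14, 3.14]. Speed limits (rad/s): [2.57, 2.57, 3.14, 3.14, 3.14, 3.14].

## Interface

Orientations are given as a rotation vector (axis times angle).
In Python, from station import ctrl, optics, job gives the robot as it stands.
- The arm moves only by the shell command python3 -m jog 'ROWS' [OPENING] [FORCE]. ROWS is JSON, a list of rows, each a list of 2 entries, a list of its own where there are three numbers: the shift along the tool's x, y, z in m, then the turn, a rotation vector about the tool's x, y, z in rad. A call has 1 to 5 rows; each row is the pose to reach, as a shift and turn from the pose commanded when the call began, along the tool's axes at that moment; what a row does not reach only later rows make up. A row lasts 1/10 s, in which the tool goes at most 50 mm and 8.59 degrees, less where a joint would pass 70% of its speed; a pose out of reach is approached as far as the arm can. A call with a gripper value outside its range is refused whole. OPENING is the opening, from 0 (shut) to 1 (fully open), set as the call begins (- or left out, the last holds). The fingers move at their own pace and stop on an object; FORCE is the grip in N (left out, the last holds). Time passes only in rows, so rows that repeat a pose let the fingers close. It gives the time, the measured TCP pose, the force, the opening and the grip force at its end, in the units of the state.
- ctrl.get_obs(): the state, without advancing time (a new reading comes with each control period).
- optics.get_image(name): name is "scene" or "top" or "wrist"; returns a dict with "image" (480x640x3 uint8, blue, green, red), "fx", "fy", "cx", "cy" (pixels), "rvec" (rotation vector, rad) and "tvec" (3), from world to camera coordinates, as OpenCV has them; the wrist camera has in their place "mount" (4x4, takes a point from camera to tool coordinates, whose origin is the TCP and whose axes are the flange's). Camera axes: x right, y down, z forward; pixel columns grow to the right and rows downward; lengths in m; the calibration is good to about 2 mm. A picture is of the moment at which its call begins: read the wrist's pose just before it. There is no depth.
- job.finish_job(): hands the job in; it is judged then, once.
The state is a dict: "t": time; "q": joint angles; "dq": joint speeds; "effort": joint torques, N m; "tool_pos": TCP position; "tool_rot": TCP orientation; "contact_force": force on the tool from outside, world axes, zero at the start; "wrist_torque": the same for the moment, N m; "opening": finger opening in m; "grip_force": force on a finger pad.
Only numpy, scipy, OpenCV 4.12 (cv2) and the standard library are available. Lean on these libraries where they do the work, as an engineer would, in place of code of your own. Each camera call takes 0.05 s, during which the arm holds its last target. There are 200 camera calls.

## Working session

There is one attempt and no reset: what is moved stays moved. The work goes in short steps, Python scripts to look and compute and a shell command to move; the robot and the scene stay as the last step left them, time stands still between calls to the robot, and variables do not carry over. Pictures are saved under pics/ and viewed, at most 10 in all, crops included, and the job is handed in when it is done.

```bash
ls; mkdir -p pics
python3 - <<'E'
from station import ctrl, optics, job
import cv2, numpy as np
print(ctrl.get_obs())
for n in ["scene","top"]:
    d=optics.get_image(n); cv2.imwrite(f"pics/{n}0.png",d["image"]); np.savez(f"pics/{n}0.npz",**d)
    print({k:v for k,v in d.items() if k!="image"})
E
```

```text
pics
{'t': 0.0, 'q': array([ 1.02300243e+00,  5.33639377e-02,  1.61433776e+00, -3.03574006e-06,
        1.47598987e+00, -1.18987724e-01]), 'dq': array([-8.95449562e-05, -1.80107392e-05, -2.33811946e-04,  1.47552351e-04,
        3.39208363e-04,  5.02192696e-04]), 'effort': array([-8.74164834e-04, -3.93702078e+01, -3.70168984e+01, -3.49807378e-04,
        7.11154891e-03,  1.69663377e-07]), 'tool_pos': array([0.25948101, 0.56779699, 0.19063258]), 'tool_rot': array([-0.66827221, -3.06899163,  0.00311631]), 'contact_force': array([ 0.18045172,  0.13255504, -0.16545364]), 'wrist_torque': array([ 0.04438672,  0.01239231, -0.00354359]), 'grip_force': 0.0, 'opening': 0.0855142884998996}
{'fx': 454.0360731640679, 'fy': 454.0360731640679, 'cx': 318.12656135232623, 'cy': 234.70035231512566, 'rvec': array([ 1.92907957,  1.73349688, -0.5782459 ]), 'tvec': array([-0.18713412, -0.28741309,  1.61900771])}
{'fx': 565.2312151364124, 'fy': 565.2312151364124, 'cx': 319.3009982674013, 'cy': 246.12030985234054, 'rvec': array([ 2.1105209 , -2.12274058,  0.22054606]), 'tvec': array([0.12304785, 0.56245429, 1.67849241])}
```

View pics/scene0.png

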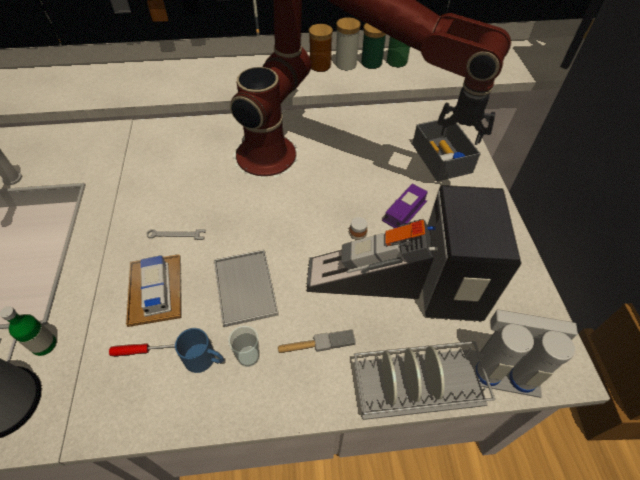

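View pics/top0.png

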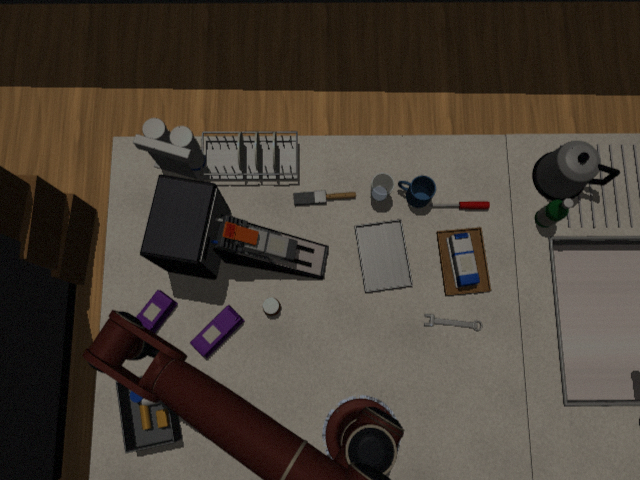

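```bash
cat > h.py <<'E'
import cv2, numpy as np
from scipy.spatial.transform import Rotation as R
from station import ctrl, optics
def load(n): return dict(np.load(f"pics/{n}.npz"))
def cam(d):
    M=cv2.Rodrigues(np.array(d["rvec"]))[0]; return M,-M.T@d["tvec"]
def ray(d,u,v):
    M,c=cam(d); r=M.T@np.array([(u-d["cx"])/d["fx"],(v-d["cy"])/d["fy"],1]); return c,r/np.linalg.norm(r)
def onz(d,u,v,z):
    c,r=ray(d,u,v); return c+r*(z-c[2])/r[2]
def tri(a,pa,b,pb):
    c1,r1=ray(a,*pa); c2,r2=ray(b,*pb)
    s=np.linalg.lstsq(np.c_[r1,-r2],c2-c1,rcond=None)[0]
    p,q=c1+s[0]*r1,c2+s[1]*r2; return (p+q)/2,np.linalg.norm(p-q)
def proj(d,p):
    M,c=cam(d); q=M@(np.array(p)-c); return np.array([d["cx"]+d["fx"]*q[0]/q[2],d["cy"]+d["fy"]*q[1]/q[2]])
E
python3 - <<'E'
from h import *
a=load("top0")["image"][165:300,140:500]; b=load("scene0")["image"][180:315,120:480]
f=lambda i:cv2.convertScaleAbs(cv2.resize(i,None,fx=2.2,fy=2.2,interpolation=cv2.INTER_CUBIC),alpha=1.5)
cv2.imwrite("pics/c1.png",np.vstack([f(a),f(b)]))
E
```

```text
(no output)
```

View pics/c1.png

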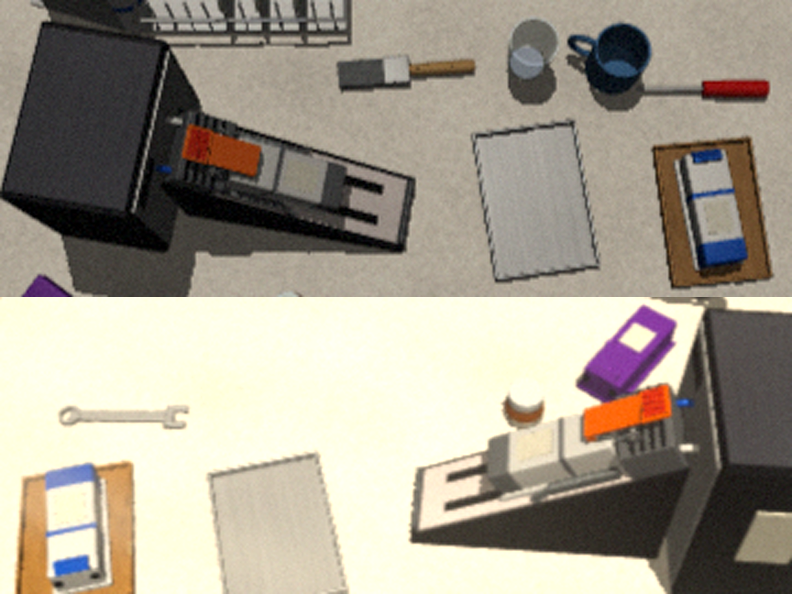

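Run:
```python
from h import *
a,b=load("top0"),load("scene0")
A=lambda x,y:(140+x/2.2,165+y/2.2)
B=lambda x,y:(120+x/2.2,180+(y-297)/2.2)
np.set_printoptions(precision=4,suppress=True)
print("tray",[onz(a,*A(*p),.016) for p in [(472,135),(575,121),(598,266),(497,280)]])
print("tray scene",[onz(b,*B(*p),.016) for p in [(208,475),(318,455)]])
print("carton",[onz(a,*A(*p),.014) for p in [(654,145),(750,138),(772,277),(672,286)]])
print("rail foot near",tri(a,A(403,248),b,B(420,468)))
print("rail foot far",tri(a,A(415,178),b,B(413,530)))
print("unit top",[onz(a,*A(*p),.29) for p in [(40,22),(165,42),(130,213),(2,193)]])
print("slots",tri(a,A(381,187),b,B(447,508)),tri(a,A(376,220),b,B(447,490)))
def mask(d,lo,hi,roi):
    h=cv2.cvtColor(d["image"],cv2.COLOR_BGR2HSV); m=cv2.inRange(h,lo,hi); z=np.zeros_like(m); x0,y0,x1,y1=roi; z[y0:y1,x0:x1]=m[y0:y1,x0:x1]; return z
for nm,d,roi in [("top",a,(200,200,280,260)),("scene",b,(370,200,450,260))]:
    m=mask(d,(0,150,60),(18,255,255),roi); c=max(cv2.findContours(m,0,1)[0],key=cv2.contourArea)
    print(nm,"orange",cv2.contourArea(c),cv2.boxPoints(cv2.minAreaRect(c)).tolist())
for nm,d,roi in [("top",a,(435,225,495,295)),("scene",b,(125,250,190,325))]:
    m=mask(d,(100,120,40),(125,255,255),roi)
    for c in cv2.findContours(m,0,1)[0]:
        if cv2.contourArea(c)>8: print(nm,"blue",cv2.contourArea(c),cv2.boxPoints(cv2.minAreaRect(c)).round(1).tolist())
    m=mask(d,(0,0,130 if nm=="top" else 170),(179,60,255),roi)
    #white body
    c=max(cv2.findContours(m,0,1)[0],key=cv2.contourArea); print(nm,"white",cv2.contourArea(c),cv2.boxPoints(cv2.minAreaRect(c)).round(1).tolist())
```

```text
tray [array([0.6349, 0.0075, 0.016 ]), array([ 0.6549, -0.1416,  0.016 ]), array([ 0.4441, -0.1666,  0.016 ]), array([ 0.4251, -0.0237,  0.016 ])]
tray scene [array([ 0.4546, -0.1647,  0.016 ]), array([ 0.4374, -0.0189,  0.016 ])]
carton [array([ 0.6192, -0.2545,  0.014 ]), array([ 0.6289, -0.3936,  0.014 ]), array([ 0.4273, -0.4118,  0.014 ]), array([ 0.4154, -0.27  ,  0.014 ])]
rail foot near (array([0.4717, 0.1117, 0.015 ]), np.float64(0.007254999600318063))
rail foot far (array([0.5709, 0.0935, 0.0232]), np.float64(0.006294607427514667))
unit top [array([0.7148, 0.5576, 0.29  ]), array([0.6883, 0.4025, 0.29  ]), array([0.4747, 0.4377, 0.29  ]), array([0.4999, 0.5921, 0.29  ])]
slots (array([0.5544, 0.1402, 0.0415]), np.float64(0.002903035522354291)) (array([0.5115, 0.1466, 0.0166]), np.float64(0.0008205967768544618))
top orange 453.5 [[221.4190216064453, 235.81236267089844], [225.30592346191406, 220.82008361816406], [259.45501708984375, 229.6735382080078], [255.56813049316406, 244.6658172607422]]
scene orange 528.0 [[381.7437744140625, 230.7840576171875], [422.680419921875, 218.89923095703125], [426.8953857421875, 233.41748046875], [385.958740234375, 245.30230712890625]]
top blue 154.5 [[458.79998779296875, 275.5], [477.70001220703125, 272.79998779296875], [479.0, 282.29998779296875], [460.1000061035156, 285.0]]
top blue 12.0 [[453.70001220703125, 253.10000610351562], [472.79998779296875, 249.6999969482422], [473.1000061035156, 251.60000610351562], [454.0, 255.0]]
top blue 43.0 [[454.5, 233.8000030517578], [466.79998779296875, 232.3000030517578], [467.3999938964844, 236.8000030517578], [455.0, 238.39999389648438]]Traceback (most recent call last):
  File "<stdin>", line 24, in <module>
ValueError: max() iterable argument is empty
```

```bash
cat >> h.py <<'E'
np.set_printoptions(precision=4,suppress=True)
def yawR(deg,tilt=0):
    """tool x along heading (deg), tool z down; tilt: rail slope, tool x then up the slope"""
    y,t=np.radians(deg),np.radians(tilt); h=np.array([np.cos(y),np.sin(y),0]); u=np.array([0,0,1.])
    x=h*np.cos(t)+u*np.sin(t); z=h*np.sin(t)-u*np.cos(t); return np.c_[x,np.cross(z,x),z]
def go(pos,Rt):
    o=ctrl.get_obs(); R0=R.from_rotvec(o["tool_rot"]).as_matrix()
    print("shift",R0.T@(np.array(pos)-o["tool_pos"]),"turn",R.from_matrix(R0.T@Rt).as_rotvec(),"pos",o["tool_pos"],"t",o["t"])
def wrist(n):
    o=ctrl.get_obs(); d=optics.get_image("wrist"); T=np.eye(4); T[:3,:3]=R.from_rotvec(o["tool_rot"]).as_matrix(); T[:3,3]=o["tool_pos"]
    C=np.linalg.inv(T@d.pop("mount")); d["rvec"]=cv2.Rodrigues(C[:3,:3])[0].ravel(); d["tvec"]=C[:3,3]
    cv2.imwrite(f"pics/{n}.png",d["image"]); np.savez(f"pics/{n}.npz",**d); return d
E
python3 - <<'E'
from h import *
print(optics.get_image("wrist")["mount"])
go([.45,.45,.45],yawR(80.5,0)); go([.551,.261,.418],yawR(80.5,30))
a,b=load("top0"),load("scene0")
print(tri(a,(240.4,232.7),b,(404.3,232.1)))
E
```

```text
[[ 0.0007 -0.9575 -0.2885  0.0723]
 [ 1.      0.0009 -0.0005 -0.0001]
 [ 0.0008 -0.2885  0.9575 -0.1823]
 [ 0.      0.      0.      1.    ]]
shift [-0.2222 -0.0285 -0.2591] turn [-0.0015  0.0009  1.3078] pos [0.2596 0.5679 0.1909] t 0.15
shift [-0.3926 -0.1583 -0.2269] turn [-0.3434  0.447   1.2757] pos [0.2596 0.5679 0.1909] t 0.15
(array([0.5666, 0.3388, 0.2301]), np.float64(0.00037829329869923405))
```

```bash
python3 -m jog '[[[0,0,-0.2],[0,0,0.7]],[[0,0,-0.2],[0,0,0.7]],[[0,0,-0.2],[0,0,0.7]],[[0,0,-0.25],[0,0,0.7]],[[-0.05,0,-0.26],[0,0,0.7]]]' 0
python3 - <<'E'
from h import *
go([.551,.261,.418],yawR(80.5,30))
E
```

```text
t: 0.65
tool_pos: [0.2869, 0.5561, 0.4343]
tool_rot: [-1.68, -2.653, -0.006]
contact_force: [-0.1, 1.2, 0.4]
opening: 0.012
grip_force: 0.0
shift [-0.3798  0.1125  0.0155] turn [-0.1575  0.5037  0.5938] pos [0.2869 0.5561 0.4343] t 0.65
```

```bash
python3 -m jog '[[[-0.36,0.11,0],[-0.16,0.5,0.59]],[[-0.36,0.11,0],[-0.16,0.5,0.59]],[[-0.36,0.11,0],[-0.16,0.5,0.59]],[[-0.36,0.11,0],[-0.16,0.5,0.59]],[[-0.36,0.11,0],[-0.16,0.5,0.59]]]' >/dev/null
python3 - <<'E'
from h import *
go([.551,.261,.418],yawR(80.5,30))
E
```

```text
shift [-0.0891  0.1065 -0.0324] turn [-0.0037  0.0274  0.0302] pos [0.4583 0.3685 0.4307] t 1.15
```

```bash
python3 -m jog '[[[-0.085,0.1,-0.02],[0,0.02,0.02]],[[-0.085,0.1,-0.02],[0,0.02,0.02]],[[-0.085,0.1,-0.02],[0,0.02,0.02]],[[-0.085,0.1,-0.02],[0,0.02,0.02]]]'
python3 - <<'E'
from h import *
wrist("w1"); go([.551,.261,.418],yawR(80.5,30))
E
```

```text
t: 1.55
tool_pos: [0.5476, 0.2698, 0.4057]
tool_rot: [-2.097, -1.791, -0.544]
contact_force: [-0.2, 0.6, -0.8]
opening: -0.0002
grip_force: 0.0
shift [-0.0032  0.0062 -0.0144] turn [-0.0075  0.0126  0.0097] pos [0.5464 0.2717 0.4071] t 1.6
```

View pics/w1.png

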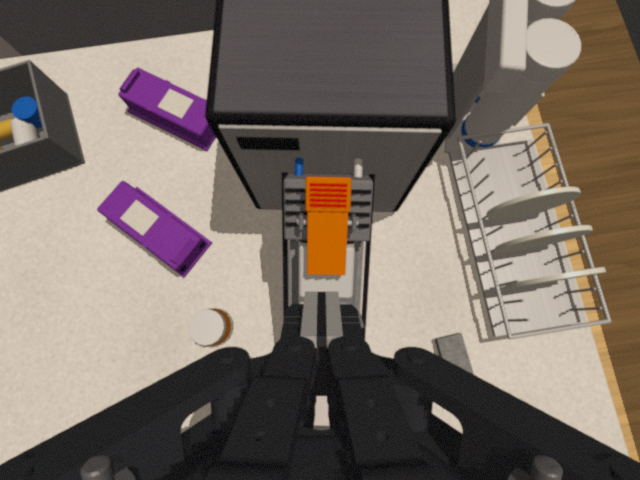

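Run:
```python
from h import *
a,b,w=load("top0"),load("scene0"),load("w1")
for nm,pw,pa,pb in [("pad",(328,195),(230.5,230.9),(416.8,228.6)),("hookend",(326.5,274.5),(257.5,237.2),(383.9,238)),("pad+head edge",(328,178),None,None)]:
    if pa: print(nm,"w/top",tri(w,pw,a,pa),"w/scene",tri(w,pw,b,pb),"top/scene",tri(a,pa,b,pb))
for z in (.235,.245,.255): print(z,onz(w,328,195,z),onz(w,306.5,195,z),onz(w,350,195,z), onz(w,326.5,274.5,z-.04))
```

```text
pad w/top (array([0.569 , 0.3649, 0.2468]), np.float64(0.002678769818477755)) w/scene (array([0.5702, 0.3665, 0.245 ]), np.float64(4.690441719393574e-05)) top/scene (array([0.5691, 0.3657, 0.2436]), np.float64(0.0025453170161575615))
hookend w/top (array([0.5574, 0.2934, 0.2135]), np.float64(0.00038764936603702334)) w/scene (array([0.5576, 0.2942, 0.2002]), np.float64(0.002274421942583946)) top/scene (array([0.5595, 0.2934, 0.2028]), np.float64(0.0020513134194775013))
0.235 [0.5709 0.3699 0.235 ] [0.5495 0.3733 0.235 ] [0.5927 0.3664 0.235 ] [0.558 0.296 0.195]
0.245 [0.5702 0.3665 0.245 ] [0.5494 0.3697 0.245 ] [0.5914 0.3631 0.245 ] [0.5577 0.2947 0.205 ]
0.255 [0.5695 0.363  0.255 ] [0.5493 0.3662 0.255 ] [0.5901 0.3598 0.255 ] [0.5573 0.2934 0.215 ]
```

```bash
cat >> h.py <<'E'
PAD=np.array([.570,.366,.243]); YAW=80.4; RR=yawR(YAW,30); XD=RR[:,0]; N=-RR[:,2]; ORG=PAD-.316*XD-.066*N
def rail(x,z,y=0): return ORG+x*XD+z*N-y*RR[:,1]   # rail y = left = -tool y
def railpos(p): d=np.array(p)-ORG; return np.array([d@XD,-d@RR[:,1],d@N])
E
python3 - <<'E'
from h import *
print(ORG); go(PAD+.02*N,RR)
E
```

```text
[0.5299 0.1287 0.0278]
shift [0.004  0.009  0.1704] turn [-0.0084  0.0126  0.0112] pos [0.5464 0.2717 0.4071] t 1.6
```

```bash
python3 -m jog '[[[0.004,0.009,0.05],[-0.008,0.012,0.011]],[[0.004,0.009,0.1],[-0.008,0.012,0.011]],[[0.004,0.009,0.14],[-0.008,0.012,0.011]],[[0.004,0.009,0.165],[-0.008,0.012,0.011]],[[0.004,0.009,0.165],[-0.008,0.012,0.011]]]'
python3 - <<'E'
from h import *
wrist("w2"); go(PAD,RR)
E
```

```text
t: 2.1
tool_pos: [0.5636, 0.3572, 0.262]
tool_rot: [-2.093, -1.78, -0.553]
contact_force: [-0.3, 0.6, -0.5]
opening: -0.0002
grip_force: 0.0
shift [-0.0026  0.0033  0.0244] turn [-0.0035  0.0008  0.0057] pos [0.5651 0.3567 0.2654] t 2.15
```

View pics/w2.png

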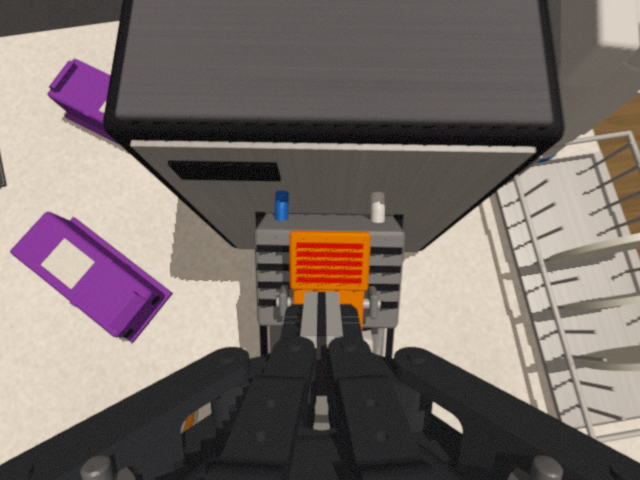

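Run:
```python
from h import *
w=load("w2"); o=ctrl.get_obs(); z=R.from_rotvec(o["tool_rot"]).as_matrix()[:,2]
for k in (0,.01,.02,.024,.03): print(k,proj(w,o["tool_pos"]+k*z))
print("pad",proj(w,PAD))
for p in [(291,232),(369,232),(369,290),(290,290)]:
    c,r=ray(w,*p); q=c+r*(((PAD-c)@N)/(r@N)); print(railpos(q))
```

```text
0 [322.1765 274.2674]
0.01 [322.2157 267.1732]
0.02 [322.2513 260.7206]
0.024 [322.2647 258.3   ]
0.03 [322.2839 254.8263]
pad [328.1283 262.3413]
[0.3337 0.0207 0.066 ]
[ 0.334  -0.0223  0.066 ]
[ 0.2992 -0.0238  0.066 ]
[0.2988 0.0219 0.066 ]
```

```bash
python3 -m jog '[[[-0.002,0.003,0.012],[0,0,0]],[[-0.002,0.003,0.02],[0,0,0]],[[-0.002,0.003,0.022],[0,0,0]],[[-0.002,0.003,0.024],[0,0,0]],[[-0.002,0.003,0.025],[0,0,0]]]'; python3 -m jog '[[[0,0,0.001],[0,0,0]],[[0,0,0.002],[0,0,0]],[[0,0,0.003],[0,0,0]],[[0,0,0.003],[0,0,0]]]'
python3 -m jog '[[[0,0,0.001],[0,0,0]],[[0,0,0.002],[0,0,0]],[[0,0,0.002],[0,0,0]]]'
```

```text
t: 2.65
tool_pos: [0.5723, 0.3654, 0.2449]
tool_rot: [-2.096, -1.78, -0.566]
contact_force: [0.7, -1.4, -0.0]
opening: 0.0001
grip_force: 0.0
t: 3.05
tool_pos: [0.5722, 0.3669, 0.2417]
tool_rot: [-2.096, -1.78, -0.565]
contact_force: [0.1, 0.3, 0.3]
opening: -0.0001
grip_force: 0.0
t: 3.35
tool_pos: [0.5723, 0.3679, 0.2399]
tool_rot: [-2.096, -1.78, -0.565]
contact_force: [-0.2, -0.3, -0.1]
opening: 0.0001
grip_force: 0.0
```

```bash
for i in 1 2; do python3 -m jog '[[[0,0,0.001],[0,0,0]],[[0,0,0.002],[0,0,0]],[[0,0,0.002],[0,0,0]]]' | grep -E "pos|force"; done
```

```text
tool_pos: [0.5725, 0.3689, 0.2381]
contact_force: [0.0, 0.1, 0.2]
grip_force: 0.0
tool_pos: [0.5726, 0.3699, 0.2364]
contact_force: [-0.5, 0.8, 0.1]
grip_force: 0.0
```

```bash
for i in 1 2; do python3 -m jog '[[[0,0,0.001],[0,0,0]],[[0,0,0.002],[0,0,0]],[[0,0,0.002],[0,0,0]]]' | grep -E "pos|contact"; done
python3 - <<'E'
from h import *
wrist("w3"); print(railpos(ctrl.get_obs()["tool_pos"]))
E
```

```text
tool_pos: [0.5728, 0.3709, 0.2347]
contact_force: [0.7, -0.7, 0.0]
tool_pos: [0.573, 0.3719, 0.2329]
contact_force: [1.1, -0.3, 0.3]
[ 0.3165 -0.002   0.0542]
```

View pics/w3.png

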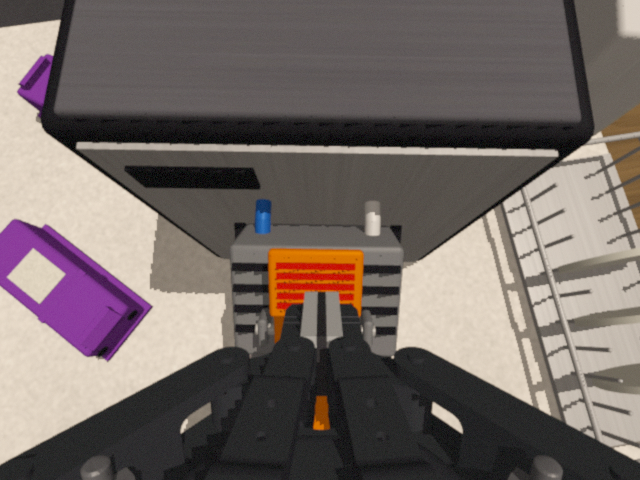

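Run:
```python
from h import *
w=[load("w1"),load("w2"),load("w3")]; print(w[0]["fx"])
P=[((306,178),(290.5,232),(269.5,250)),((350.5,177),(369.5,232),(362.5,250)),((350.5,212),(369,290),(362,316)),((306.5,212),(290,290),(269.5,316))]
for ps in P:
    A=np.zeros((3,3));B=np.zeros(3)
    for d,p in zip(w,ps):
        c,r=ray(d,*p); M=np.eye(3)-np.outer(r,r); A+=M;B+=M@c
    X=np.linalg.solve(A,B); print(X,railpos(X),[(proj(d,X)-p).round(1) for d,p in zip(w,ps)])
d=w[2]; o=ctrl.get_obs(); T=R.from_rotvec(o["tool_rot"]).as_matrix()
for v in [(0,0,0),(.011,0,0),(.011,0,-.019),(.005,0,-.01),(-.011,0,0)]: print(v,proj(d,o["tool_pos"]+T@v))
for z in (.045,.05,.055,.06):
    print(z,[railpos((lambda c,r:c+r*((ORG+z*N-c)@N)/(r@N))(*ray(d,*p)))[:2] for p in (P[0][2],P[1][2])])
```

```text
382.8613605161154
[0.5516 0.3846 0.2515] [0.3335 0.0212 0.0657] [array([0.2, 0. ]), array([-0.4,  0.2]), array([ 0.1, -0.2])]
[0.5933 0.3758 0.2599] [ 0.3362 -0.0214  0.0738] [array([ 0.4, -0.1]), array([-0.5, -0. ]), array([-0.2,  0.2])]
[0.59   0.3476 0.2394] [ 0.3013 -0.0228  0.0703] [array([ 0.4, -0. ]), array([-0.7, -0.4]), array([-0.1,  0.5])]
[0.5464 0.3547 0.239 ] [0.3009 0.0214 0.0701] [array([-0.5, -0.1]), array([ 0.2, -0.4]), array([0.9, 0.7])]
(0, 0, 0) [319.1025 274.6892]
(0.011, 0, 0) [319.0813 254.3039]
(0.011, 0, -0.019) [318.8462 267.7671]
(0.005, 0, -0.01) [318.9767 272.7753]
(-0.011, 0, 0) [319.123  294.4224]
0.045 [array([0.3266, 0.0242]), array([ 0.3268, -0.0248])]
0.05 [array([0.3282, 0.0235]), array([ 0.3285, -0.0242])]
0.055 [array([0.3299, 0.0228]), array([ 0.3301, -0.0236])]
0.06 [array([0.3315, 0.0221]), array([ 0.3317, -0.023 ])]
```

Run:
```python
from h import *
d=optics.get_image("scene"); np.savez("pics/s1.npz",**d); t=optics.get_image("top"); np.savez("pics/t1.npz",**t)
o=ctrl.get_obs(); print(proj(d,o["tool_pos"]),proj(d,PAD),proj(t,o["tool_pos"]))
i=d["image"][170:290,330:450]; j=t["image"][190:290,190:290]
cv2.imwrite("pics/c2.png",np.hstack([cv2.resize(i,(480,480),interpolation=cv2.INTER_CUBIC),np.vstack([cv2.convertScaleAbs(cv2.resize(j,(300,300),interpolation=cv2.INTER_CUBIC),alpha=2),np.zeros((180,300,3),np.uint8)])]))
```

```text
[418.3421 232.3203] [416.4275 229.0611] [228.4359 230.2396]
```

View pics/c2.png

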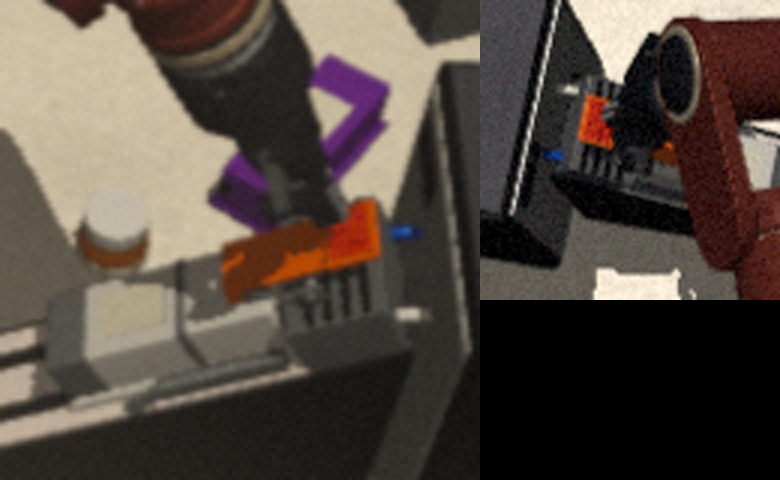

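Run:
```python
from h import *
X,e=tri(load("w3"),(322,293),load("s1"),(411.3,227)); o=ctrl.get_obs(); T=R.from_rotvec(o["tool_rot"]).as_matrix()
print(X,e,railpos(X),"tip in tool",T.T@(X-o["tool_pos"]),o["q"])
```

```text
[0.5711 0.3561 0.253 ] 0.00937614152222727 [ 0.3127 -0.0027  0.0794] tip in tool [-0.0038  0.0006 -0.0251] [ 0.2475 -0.0363  1.7049  0.4977  1.2806  0.3122]
```

```bash
for i in 1 2 3; do python3 -m jog '[[[0,0.0005,0.001],[0,0,0]],[[0,0.0005,0.002],[0,0,0]],[[0,0.0005,0.002],[0,0,0]]]' | grep -E "pos|contact"; done
```

```text
tool_pos: [0.5737, 0.3728, 0.2312]
contact_force: [0.3, -0.2, 0.3]
tool_pos: [0.5743, 0.3737, 0.2295]
contact_force: [0.1, -0.6, 0.1]
tool_pos: [0.575, 0.3746, 0.2277]
contact_force: [0.1, 0.1, 0.2]
```

```bash
for i in 1 2 3; do python3 -m jog '[[[0,-0.001,0.001],[0,0,0]],[[0,-0.001,0.002],[0,0,0]],[[0,-0.001,0.002],[0,0,0]]]' | grep -E "pos|contact"; done
```

```text
tool_pos: [0.5741, 0.3758, 0.226]
contact_force: [-0.5, -0.4, -0.7]
tool_pos: [0.5733, 0.3769, 0.2243]
contact_force: [-0.1, 0.6, -0.1]
tool_pos: [0.5725, 0.378, 0.2226]
contact_force: [-0.5, -0.2, -0.2]
```

```bash
for i in 1 2 3; do python3 -m jog '[[[0,0,0.001],[0,0,0]],[[0,0,0.002],[0,0,0]],[[0,0,0.002],[0,0,0]]]' | grep -E "pos|contact"; done;  python3 - <<'E'
from h import *
d=optics.get_image("scene"); np.savez("pics/s2.npz",**d); w=wrist("w4"); o=ctrl.get_obs(); print(railpos(o["tool_pos"]),o["opening"])
i=d["image"][170:270,350:450]; cv2.imwrite("pics/c3.png",np.hstack([cv2.resize(i,(400,400),interpolation=cv2.INTER_CUBIC),w["image"][180:480:,130:510]][:1]+[cv2.resize(w["image"][180:480,160:460],(400,400))]))
E
```

```text
tool_pos: [0.5727, 0.379, 0.2208]
contact_force: [-0.2, -0.2, -0.5]
tool_pos: [0.5729, 0.38, 0.2191]
contact_force: [0.3, -0.0, -0.1]
tool_pos: [0.573, 0.381, 0.2173]
contact_force: [-0.1, -0.3, 0.3]
[ 0.3165 -0.0006  0.0363] -0.00024544713763018577
```

View pics/c3.png

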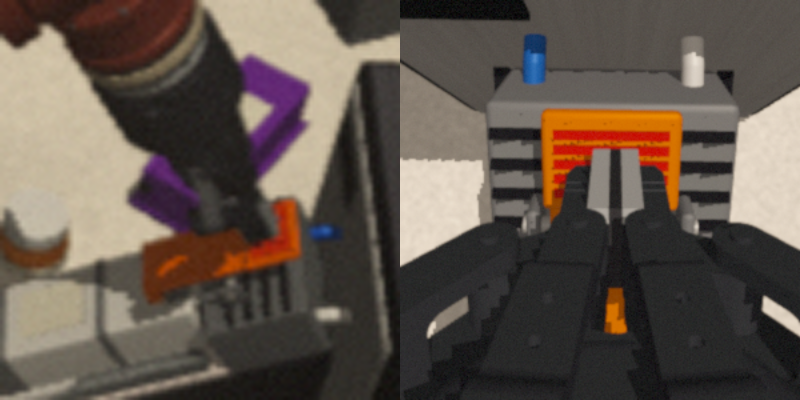

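```bash
for i in 1 2 3 4; do python3 -m jog '[[[0,0,0.001],[0,0,0]],[[0,0,0.001],[0,0,0]]]' | grep -E "pos|contact"; done
```

```text
tool_pos: [0.5732, 0.3815, 0.2166]
contact_force: [0.7, -0.5, -0.8]
tool_pos: [0.5732, 0.382, 0.2157]
contact_force: [-0.3, 0.3, 0.8]
tool_pos: [0.5733, 0.3825, 0.2148]
contact_force: [-0.4, 0.2, -0.4]
tool_pos: [0.5736, 0.3829, 0.2145]
contact_force: [-1.6, -0.8, 2.0]
```

```bash
for i in 1 2 3 4 5 6; do python3 -m jog '[[[0,0,0.001],[0,0,0]],[[0,0,0.001],[0,0,0]]]' | grep -E "pos|contact"; done;python3 - <<'E'
from h import *
o=ctrl.get_obs(); print(railpos(o["tool_pos"]),o["t"],N@o["contact_force"])
E
```

```text
tool_pos: [0.5737, 0.3834, 0.2141]
contact_force: [-2.1, -3.2, 4.5]
tool_pos: [0.5739, 0.384, 0.2138]
contact_force: [-4.2, -3.9, 5.6]
tool_pos: [0.574, 0.3846, 0.2134]
contact_force: [-3.8, -4.3, 8.1]
tool_pos: [0.5742, 0.3853, 0.213]
contact_force: [-4.5, -4.2, 7.8]
tool_pos: [0.5743, 0.386, 0.2125]
contact_force: [-4.8, -2.9, 8.9]
tool_pos: [0.5745, 0.3869, 0.2119]
contact_force: [-3.5, -2.7, 8.9]
[ 0.319  -0.0009  0.0283] 9.5 9.312835210529745
```

```bash
for i in 1 2 3; do python3 -m jog '[[[-0.0005,0,0.001],[0,0,0]],[[-0.0005,0,0.001],[0,0,0]]]' | grep -E "pos|contact"; done;python3 - <<'E'
from h import *
o=ctrl.get_obs(); print(railpos(o["tool_pos"]),o["t"],o["contact_force"]@np.c_[XD,-RR[:,1],N],o["wrist_torque"])
d=optics.get_image("scene"); np.savez("pics/s3.npz",**d)
a=load("s2")["image"]; e=cv2.absdiff(a,d["image"]).max(2)
for nm,(x0,y0,x1,y1) in {"cap":(330,240,380,275)}.items(): print((e[y0:y1,x0:x1]>40).sum())
E
```

```text
tool_pos: [0.5746, 0.3874, 0.2115]
contact_force: [-3.8, -2.2, 10.0]
tool_pos: [0.5747, 0.3879, 0.2111]
contact_force: [-4.6, -1.7, 11.7]
tool_pos: [0.5749, 0.3884, 0.2107]
contact_force: [-4.8, -1.2, 13.0]
[ 0.3197 -0.0011  0.0266] 10.1 [ 4.7907  4.5579 12.2273] [0.7546 0.6571 0.4102]
544
```

Run:
```python
from h import *
for n in ("scene0","s2","s3"):
    d=load(n); print(n)
    for z,y in ((.048,0),(.048,.02)):
        print([int(d["image"][int(round(p[1])),int(round(p[0]))].mean()) for x in np.arange(.05,.2,.005) for p in [proj(d,rail(x,z,y))]])
```

```text
scene0
[120, 153, 141, 155, 152, 158, 150, 139, 128, 73, 78, 76, 75, 73, 74, 87, 118, 146, 150, 147, 147, 149, 146, 148, 150, 146, 144, 142, 144, 92, 126]
[153, 169, 169, 171, 170, 173, 168, 174, 175, 155, 147, 75, 77, 76, 80, 82, 111, 149, 147, 148, 149, 151, 146, 147, 151, 149, 144, 140, 144, 92, 126]
s2
[126, 163, 153, 162, 159, 163, 160, 145, 138, 75, 84, 78, 80, 78, 80, 92, 124, 157, 155, 157, 157, 157, 157, 157, 156, 156, 155, 150, 155, 94, 132]
[75, 81, 82, 86, 85, 82, 84, 88, 89, 78, 80, 77, 78, 80, 80, 85, 116, 156, 157, 157, 156, 160, 153, 157, 160, 157, 141, 86, 86, 48, 65]
s3
[131, 162, 132, 79, 75, 79, 81, 79, 81, 119, 152, 156, 156, 155, 157, 157, 159, 158, 156, 156, 157, 158, 114, 88, 144, 158, 157, 158, 155, 156, 154]
[78, 84, 84, 82, 76, 77, 80, 83, 82, 108, 142, 156, 158, 159, 160, 159, 160, 159, 158, 158, 155, 148, 133, 89, 139, 148, 140, 90, 87, 78, 80]
```

```bash
python3 -m jog '[[[0,0,-0.02],[0,0,0]],[[0,0,-0.06],[0,0,0]],[[-0.03,0,-0.09],[0,0,0]],[[-0.08,0,-0.09],[0,0,0]],[[-0.13,0,-0.09],[0,0,0]]]' 1 80 | grep -E "pos|contact";  python3 -m jog '[[[-0.04,0,0],[0,0,0]],[[-0.07,0,0],[0,0,0]],[[-0.07,0,0],[0,0,0]],[[-0.07,0,0],[0,0,0]],[[-0.07,0,0],[0,0,0]]]' | grep -E "pos|contact|open"
python3 - <<'E'
from h import *
wrist("w5"); o=ctrl.get_obs(); print(railpos(o["tool_pos"])); go(rail(.118,-.021),RR)
d=optics.get_image("scene"); np.savez("pics/s4.npz",**d)
for z,y in ((.048,0),(.048,-.02)):
        print([int(d["image"][int(round(p[1])),int(round(p[0]))].mean()) for x in np.arange(.05,.2,.005) for p in [proj(d,rail(x,z,y))]])
w=load("w5")["image"]
cv2.imwrite("pics/c4.png",np.hstack([cv2.resize(w,(533,400)),cv2.resize(d["image"][180:300,300:380],(267,400),interpolation=cv2.INTER_CUBIC)]))
E
```

```text
tool_pos: [0.5489, 0.2296, 0.2196]
contact_force: [0.4, -0.3, -0.1]
tool_pos: [0.5391, 0.1716, 0.1843]
contact_force: [-0.3, -0.3, -0.1]
opening: 0.0854
[ 0.1164 -0.0019  0.1137]
shift [ 0.0015 -0.0021  0.1347] turn [ 0.0017 -0.0008  0.0067] pos [0.5391 0.1717 0.1845] t 11.2
[125, 157, 131, 75, 70, 80, 78, 78, 77, 114, 149, 152, 153, 153, 154, 155, 156, 154, 152, 154, 154, 153, 114, 88, 141, 155, 155, 155, 154, 158, 153]
[164, 145, 129, 81, 71, 76, 79, 77, 79, 85, 152, 153, 155, 157, 152, 156, 155, 154, 155, 157, 153, 151, 105, 83, 142, 155, 157, 157, 155, 157, 155]
```

View pics/c4.png

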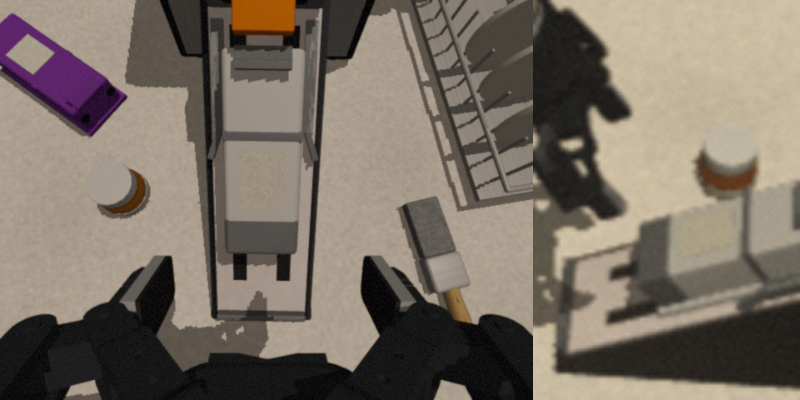

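Run:
```python
from h import *
d=load("w5"); s=.8328
def at(u,v,z):
    c,r=ray(d,u/s,v/s); return railpos(c+r*((ORG+z*N-c)@N)/(r@N))
for nm,u,v,z in [("capline L",225,222,.048),("capline R",299,222,.048),("rear",262,253,.048),("rear-bottom",262,255,0.0),("stripe L",224,137,.048),("stripe R",302,138,.048),("keeper mid",263,60,.057),("bed edge L",213,318,0),("bed edge R",310,318,0),("hook",263,33,.057)]: print(nm,at(u,v,z))
```

```text
capline L [0.0958 0.032  0.048 ]
capline R [ 0.0962 -0.0294  0.048 ]
rear [0.0677 0.0012 0.048 ]
rear-bottom [ 0.042   0.0019 -0.    ]
stripe L [0.1653 0.0305 0.048 ]
stripe R [ 0.1649 -0.0293  0.048 ]
keeper mid [0.2188 0.0007 0.057 ]
bed edge L [-0.034   0.0552 -0.    ]
bed edge R [-0.0334 -0.0506 -0.    ]
hook [0.2356 0.0007 0.057 ]
```

```bash
python3 -m jog '[[[0.004,-0.003,0.05],[0.002,0,0.006]],[[0.004,-0.003,0.09],[0.002,0,0.006]],[[0.004,-0.003,0.12],[0.002,0,0.006]],[[0.004,-0.003,0.138],[0.002,0,0.006]],[[0.004,-0.003,0.138],[0.002,0,0.006]]]' 1 60| grep -E "pos|contact";  python3 -m jog '[[[0,0,0],[0,0,0]],[[0,0,0],[0,0,0]],[[0,0,0],[0,0,0]],[[0,0,0],[0,0,0]],[[0,0,0],[0,0,0]]]' 0 60
python3 - <<'E'
from h import *
o=ctrl.get_obs(); print(railpos(o["tool_pos"]),o["contact_force"]@np.c_[XD,-RR[:,1],N])
E
```

```text
tool_pos: [0.5454, 0.2445, 0.0633]
contact_force: [0.2, -0.8, 1.1]
t: 12.25
tool_pos: [0.5485, 0.2426, 0.0679]
tool_rot: [-2.099, -1.774, -0.564]
contact_force: [-5.5, -1.1, 5.5]
opening: 0.0593
grip_force: 65.8
[ 0.12    0.0006 -0.023 ] [1.0004 5.1907 5.7233]
```

```bash
python3 -m jog '[[[-0.015,0,0],[0,0,0]],[[-0.03,0,0],[0,0,0]],[[-0.045,0,0],[0,0,0]],[[-0.06,0,0],[0,0,0]],[[-0.078,0,0],[0,0,0]]]' | grep -E "contact|grip|open";  python3 -m jog '[[[0,0,0],[0,0,0]],[[0,0,-0.02],[0,0,0]],[[0,0,-0.05],[0,0,0]],[[0,0,-0.1],[0,0,0]],[[0,0,-0.1],[0,0,0]]]'
python3 - <<'E'
from h import *
o=ctrl.get_obs(); print(railpos(o["tool_pos"]))
# tray
c=np.mean([(.6349,.0075),(.6549,-.1416),(.4441,-.1666),(.4251,-.0237)],axis=0); print("tray",c)
c0=c
RT=yawR(8.3)
go(np.r_[c-RT[:2,0]*.03,.12],RT)
E
```

```text
contact_force: [1.0, 0.7, 5.2]
opening: 0.0596
grip_force: 66.2
t: 13.25
tool_pos: [0.5328, 0.1235, 0.1198]
tool_rot: [-2.107, -1.777, -0.574]
contact_force: [1.2, -1.1, -1.4]
opening: 0.0593
grip_force: 66.2
[ 0.042  -0.0037  0.082 ]
tray [ 0.5397 -0.0811]
shift [-0.1817  0.0135 -0.1048] turn [-0.3182 -0.4587  1.2261] pos [0.5328 0.1235 0.1198] t 13.25
```

```bash
python3 -m jog '[[[0.025,0,-0.043],[0,0,0]],[[-0.025,0.003,-0.07],[-0.05,-0.08,0.2]],[[-0.07,0.006,-0.09],[-0.1,-0.15,0.4]],[[-0.11,0.01,-0.105],[-0.16,-0.23,0.6]],[[-0.15,0.012,-0.11],[-0.2,-0.29,0.78]]]' | grep -E "pos|grip|open"
python3 - <<'E'
from h import *
RT=yawR(7.7); go(np.r_[.5397,-.0811,.10]-RT[:,0]*.028,RT)
E
```

```text
tool_pos: [0.5092, -0.0608, 0.134]
opening: 0.059
grip_force: 66.4
shift [-0.0245  0.021   0.0265] turn [-0.1818 -0.2419  0.6863] pos [ 0.5092 -0.0608  0.134 ] t 13.75
```

```bash
python3 -m jog '[[[-0.012,0.01,0.005],[-0.18,-0.24,0.69]],[[-0.024,0.02,0.01],[-0.18,-0.24,0.69]],[[-0.024,0.02,0.015],[-0.18,-0.24,0.69]],[[-0.024,0.02,0.015],[-0.18,-0.24,0.69]],[[-0.024,0.02,0.015],[-0.18,-0.24,0.69]]]' | grep -E "pos|grip|open"
python3 -m jog '[[[0,0,0],[0,0,0]]]' >/dev/null
python3 - <<'E'
from h import *
RT=yawR(7.7); go(np.r_[.5397,-.0811,-.010]-RT[:,0]*.028,RT)
E
```

```text
tool_pos: [0.5091, -0.0836, 0.1094]
opening: 0.059
grip_force: 66.4
shift [0.0014 0.0035 0.1197] turn [-0.008  -0.0003  0.0085] pos [ 0.5102 -0.0825  0.1098] t 14.35
```

```bash
python3 -m jog '[[[0.001,0.003,0.04],[-0.008,0,0.008]],[[0.001,0.003,0.07],[-0.008,0,0.008]],[[0.001,0.003,0.095],[-0.008,0,0.008]],[[0.001,0.003,0.11],[-0.008,0,0.008]],[[0.001,0.003,0.116],[-0.008,0,0.008]]]' | grep -E "pos|contact"
for i in 1 2 3; do python3 -m jog '[[[0,0,0.001],[0,0,0]],[[0,0,0.002],[0,0,0]],[[0,0,0.002],[0,0,0]]]' | grep -E "pos|contact"; done
```

```text
tool_pos: [0.5098, -0.0853, -0.0074]
contact_force: [0.1, 0.1, -2.7]
tool_pos: [0.5128, -0.0859, -0.0058]
contact_force: [-0.8, 0.1, -2.8]
tool_pos: [0.5116, -0.0855, -0.009]
contact_force: [-0.9, -0.3, -2.7]
tool_pos: [0.5113, -0.0854, -0.0115]
contact_force: [0.2, 0.3, -2.2]
```

```bash
for i in 1 2 3 4; do python3 -m jog '[[[0,0,0.001],[0,0,0]],[[0,0,0.002],[0,0,0]],[[0,0,0.002],[0,0,0]]]' | grep -E "pos|contact"; done
```

```text
tool_pos: [0.5114, -0.0854, -0.0134]
contact_force: [0.2, 0.2, -2.5]
tool_pos: [0.5114, -0.0854, -0.0154]
contact_force: [0.6, 0.9, -2.4]
tool_pos: [0.5114, -0.0854, -0.0174]
contact_force: [0.2, 0.4, -2.2]
tool_pos: [0.5114, -0.0854, -0.0194]
contact_force: [-0.7, -0.5, -2.7]
```

```bash
for i in 1 2 3; do python3 -m jog '[[[0,0,0.001],[0,0,0]],[[0,0,0.001],[0,0,0]]]' | grep -E "pos|contact"; done
```

```text
tool_pos: [0.5114, -0.0854, -0.0204]
contact_force: [-0.6, 0.2, -2.8]
tool_pos: [0.5115, -0.0854, -0.0213]
contact_force: [0.6, 1.2, -2.1]
tool_pos: [0.5114, -0.0854, -0.0224]
contact_force: [-0.7, -0.4, -2.5]
```

```bash
for i in 1 2 3 4 5; do python3 -m jog '[[[0,0,0.001],[0,0,0]],[[0,0,0.001],[0,0,0]]]' | grep -E "pos|contact"; done
```

```text
tool_pos: [0.5114, -0.0854, -0.0234]
contact_force: [0.4, 0.4, -2.3]
tool_pos: [0.5116, -0.0855, -0.0243]
contact_force: [0.4, 0.1, -1.7]
tool_pos: [0.5117, -0.0855, -0.0244]
contact_force: [-4.1, -0.3, 5.7]
tool_pos: [0.5117, -0.0855, -0.0244]
contact_force: [-7.9, 1.6, 11.7]
tool_pos: [0.5118, -0.0856, -0.0244]
contact_force: [-10.6, 0.9, 18.9]
```

```bash
python3 -m jog '[[[0,0,-0.001],[0,0,0]],[[0,0,-0.0025],[0,0,0]],[[0,0,-0.0025],[0,0,0]]]' | grep -E "pos|contact"; python3 -m jog '[[[0,0,0],[0,0,0]],[[0,0,0],[0,0,0]],[[0,0,0],[0,0,0]]]' 0.88 | grep -E "pos|contact|open"; python3 -m jog '[[[0,0,-0.01],[0,0,0]],[[0,0,-0.04],[0,0,0]],[[0,0,-0.09],[0,0,0]],[[0,0,-0.14],[0,0,0]],[[0,0,-0.19],[0,0,0]]]' | grep -E "pos|contact|open"
python3 - <<'E'
from h import *
w=wrist("w6"); d=optics.get_image("top"); np.savez("pics/t2.npz",**d)
T=(d["image"][195:305,345:505])
print(w["image"].shape)
# fresh from top: white/blue on carton
h=cv2.cvtColor(d["image"],cv2.COLOR_BGR2HSV); m=cv2.inRange(h,(100,100,40),(125,255,255))
for c in cv2.findContours(m,0,1)[0]:
    if cv2.contourArea(c)>8: print(cv2.contourArea(c),cv2.boxPoints(cv2.minAreaRect(c)).round(1).tolist())
cv2.imwrite("pics/c5.png",np.vstack([cv2.convertScaleAbs(cv2.resize(T,None,fx=2.5,fy=2.5,interpolation=cv2.INTER_CUBIC),alpha=1.5),cv2.resize(w["image"],(400,300))]))
E
```

```text
tool_pos: [0.5121, -0.0856, -0.0243]
contact_force: [-0.4, -0.1, 1.4]
tool_pos: [0.5116, -0.0855, -0.0248]
contact_force: [-0.4, 0.2, 0.1]
opening: 0.0752
tool_pos: [0.511, -0.0852, 0.1679]
contact_force: [1.9, -0.9, -0.6]
opening: 0.0751
(480, 640, 3)
144.5 [[130.0, 388.0], [143.0, 388.0], [143.0, 402.0], [130.0, 402.0]]
163.0 [[458.5, 275.5], [477.70001220703125, 272.6000061035156], [479.20001220703125, 282.3999938964844], [460.0, 285.29998779296875]]
14.0 [[453.70001220703125, 253.0], [472.8999938964844, 250.10000610351562], [473.20001220703125, 252.1999969482422], [454.0, 255.1999969482422]]
47.0 [[453.8999938964844, 234.0], [466.70001220703125, 232.1999969482422], [467.3999938964844, 236.8000030517578], [454.5, 238.60000610351562]]
99.0 [[398.0, 185.39999389648438], [406.8999938964844, 172.39999389648438], [434.70001220703125, 191.5], [425.8999938964844, 204.39999389648438]]
```

View pics/c5.png

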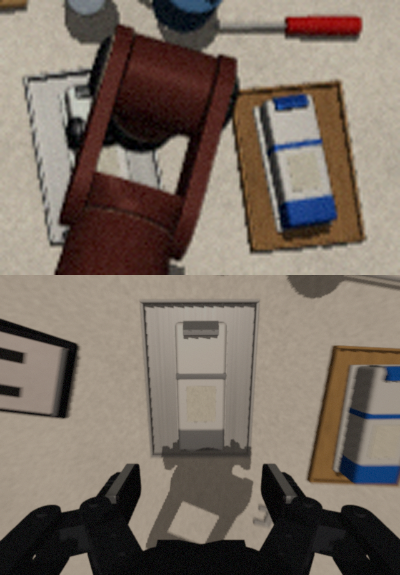

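Run:
```python
from h import *
t=load("t2"); w=load("w6")
f=lambda x,y:(x*1.6,(y-275)*1.6)
for nm,p,z in [("spent rear L",(180,450),.052),("spent rear R",(224,448),.052),("spent front",(200,322),.052),("tray nearL",(152,456),.016),("tray near R",(256,454),.016),("tray far L",(142,303),.016),("tray far R",(258,303),.016)]: print(nm,onz(w,*f(*p),z))
for nm,p,z in [("capfront L",(458.5,275.5),.051),("capfront R",(477.7,272.6),.051),("caprearL",(460,285.3),.051),("caprearR",(479.2,282.4),.051),("stripeL",(453.8,254),.051),("stripeR",(473,251.2),.051),("keeper",(460.6,235.4),.06)]: print(nm,onz(t,*p,z))
go(np.array([.49,-.335,.17]),yawR(8))
```

```text
spent rear L [ 0.4584 -0.0654  0.052 ]
spent rear R [ 0.4691 -0.1235  0.052 ]
spent front [ 0.6194 -0.071   0.052 ]
tray nearL [ 0.4278 -0.0231  0.016 ]
tray near R [ 0.452  -0.1788  0.016 ]
tray far L [0.6358 0.0052 0.016 ]
tray far R [ 0.6554 -0.1401  0.016 ]
capfront L [ 0.4706 -0.3045  0.051 ]
capfront R [ 0.4792 -0.3637  0.051 ]
caprearL [ 0.4405 -0.3074  0.051 ]
caprearR [ 0.449  -0.3664  0.051 ]
stripeL [ 0.5374 -0.2937  0.051 ]
stripeR [ 0.5459 -0.3534  0.051 ]
keeper [ 0.5939 -0.3156  0.06  ]
shift [-0.0594  0.2423  0.0068] turn [ 0.0081 -0.0168 -0.0065] pos [ 0.5166 -0.087   0.1759] t 19.75
```

```bash
python3 -m jog '[[[-0.02,0.05,0],[0,0,-0.006]],[[-0.03,0.1,0],[0,0,-0.006]],[[-0.05,0.15,0],[0.008,-0.016,-0.006]],[[-0.06,0.2,0],[0.008,-0.016,-0.006]],[[-0.07,0.242,0],[0.008,-0.016,-0.006]]]' 0.93 >/dev/null; python3 -m jog '[[[0,0,0],[0,0,0]],[[0,0,0],[0,0,0]],[[0,0,0],[0,0,0]]]' | grep -E "pos|contact|open"
python3 - <<'E'
from h import *
w=wrist("w7"); go(np.array([.477,-.3336,-.021]),yawR(8.6))
h=cv2.cvtColor(w["image"],cv2.COLOR_BGR2HSV); m=cv2.inRange(h,(100,110,60),(125,255,255))
for c in cv2.findContours(m,0,1)[0]:
    if cv2.contourArea(c)>60:
        b=cv2.boxPoints(cv2.minAreaRect(c)); print(cv2.contourArea(c),b.round(0).tolist()); print([onz(w,*p,.051)[:2].round(4).tolist() for p in b])
E
```

```text
tool_pos: [0.4743, -0.331, 0.1652]
contact_force: [0.6, 0.1, -0.2]
opening: 0.0794
shift [0.0048 0.0047 0.1862] turn [-0.0078  0.0148 -0.0097] pos [ 0.4745 -0.3307  0.1653] t 20.6
2299.0 [[290.0, 222.0], [363.0, 222.0], [363.0, 255.0], [290.0, 255.0]]
[[0.4699, -0.3067], [0.4781, -0.3643], [0.4506, -0.3691], [0.4421, -0.3099]]
567.5 [[287.0, 129.0], [366.0, 129.0], [366.0, 138.0], [287.0, 138.0]]
[[0.5403, -0.2963], [0.5485, -0.3542], [0.5421, -0.3553], [0.5339, -0.297]]
1289.0 [[298.0, 41.0], [355.0, 41.0], [355.0, 65.0], [298.0, 65.0]]
[[0.5997, -0.2972], [0.6052, -0.3364], [0.5901, -0.3389], [0.5845, -0.299]]
```

```bash
python3 -m jog '[[[0.005,0.006,0.05],[-0.008,0.015,-0.008]],[[0.005,0.006,0.1],[-0.008,0.015,-0.008]],[[0.005,0.006,0.14],[-0.008,0.015,-0.008]],[[0.005,0.006,0.165],[-0.008,0.015,-0.008]],[[0.005,0.006,0.175],[-0.008,0.015,-0.008]]]' | grep -E "pos|contact"; python3 -m jog '[[[0,0,0.005],[0,0,0]],[[0,0,0.01],[0,0,0]],[[0,0,0.011],[0,0,0]]]' | grep -E "pos|contact"
python3 - <<'E'
from h import *
go(np.array([.478,-.335,-.021]),yawR(8.6))
E
```

```text
tool_pos: [0.4756, -0.3328, -0.0132]
contact_force: [-0.3, 0.1, 0.5]
tool_pos: [0.4784, -0.3368, -0.0194]
contact_force: [0.1, 0.1, 0.5]
shift [-0.0001 -0.0018  0.0016] turn [ 0.0025 -0.0018 -0.0026] pos [ 0.4784 -0.3368 -0.0194] t 21.4
```

Close and lift.

```bash
python3 -m jog '[[[0,-0.001,0.001],[0,0,0]],[[0,-0.001,0.001],[0,0,0]],[[0,-0.001,0.001],[0,0,0]],[[0,-0.001,0.001],[0,0,0]],[[0,-0.001,0.001],[0,0,0]]]' 0 100| grep -E "pos|contact|open|grip"; python3 -m jog '[[[0,0,-0.01],[0,0,0]],[[0,0,-0.04],[0,0,0]],[[0,0,-0.09],[0,0,0]],[[0,0,-0.14],[0,0,0]],[[0,0,-0.19],[0,0,0]]]' | grep -E "pos|contact|open|grip"
python3 - <<'E'
from h import *
w=wrist("w8"); h=cv2.cvtColor(w["image"],cv2.COLOR_BGR2HSV); m=cv2.inRange(h,(100,110,60),(125,255,255))
o=ctrl.get_obs(); T=R.from_rotvec(o["tool_rot"]).as_matrix(); print(T)
for c in cv2.findContours(m,0,1)[0]:
    if cv2.contourArea(c)>60:
        b=cv2.boxPoints(cv2.minAreaRect(c)); print(cv2.contourArea(c),[(T.T@(onz(w,*p,o["tool_pos"][2]+.024+.048)-o["tool_pos"])).round(4).tolist() for p in b])
E
```

```text
tool_pos: [0.4782, -0.3362, -0.0201]
contact_force: [-0.3, 0.1, 5.6]
opening: 0.0587
grip_force: 108.4
tool_pos: [0.476, -0.3343, 0.1691]
contact_force: [0.5, -0.6, -3.6]
opening: 0.0586
grip_force: 107.9
[[ 0.9892  0.1465  0.0108]
 [ 0.1466 -0.9891 -0.0102]
 [ 0.0091  0.0117 -0.9999]]
4820.0 [[0.0658, -0.0294, -0.0718], [0.0663, 0.0237, -0.0711], [0.0596, 0.0243, -0.0712], [0.059, -0.0299, -0.0718]]
```

```bash
python3 - <<'E'
from h import *
print(rail(.0265,.1,.0008)); go(rail(.0265,.1,.0008),RR)
E
python3 -m jog '[[[0,-0.05,-0.02],[0,0,-0.14]],[[0,-0.1,-0.03],[0,0,-0.28]],[[0.01,-0.15,-0.03],[0,0,-0.42]],[[0.02,-0.2,-0.03],[0,0,-0.56]],[[0.03,-0.25,-0.03],[0,0,-0.7]]]' | grep -E "pos|grip|open"
python3 - <<'E'
from h import *
go(rail(.0265,.1,.0008),RR)
E
```

```text
[0.5246 0.1022 0.1277]
shift [ 0.1078 -0.4295  0.0489] turn [ 0.3439  0.4517 -1.2216] pos [ 0.4803 -0.338   0.1806] t 22.45
tool_pos: [0.4687, -0.0891, 0.1974]
opening: 0.0588
grip_force: 108.6
shift [ 0.1807 -0.084   0.0696] turn [ 0.1441  0.5107 -0.5387] pos [ 0.4687 -0.0891  0.1974] t 22.95
```

```bash
python3 -m jog '[[[0.04,-0.02,0.0],[0.03,0.1,-0.1]],[[0.08,-0.04,0.0],[0.06,0.2,-0.2]],[[0.12,-0.06,0.01],[0.08,0.3,-0.3]],[[0.15,-0.075,0.02],[0.11,0.4,-0.41]],[[0.18,-0.084,0.03],[0.14,0.51,-0.52]]]' | grep -E "pos|grip|open"
python3 -m jog '[[[0,0,0],[0,0,0]],[[0,0,0],[0,0,0]]]' >/dev/null
python3 - <<'E'
from h import *
print(railpos(ctrl.get_obs()["tool_pos"])); go(rail(.0265,.03,.0008),RR)
E
```

```text
tool_pos: [0.5253, 0.1012, 0.1676]
opening: 0.0587
grip_force: 109.0
[ 0.0434 -0.0002  0.1351]
shift [-0.0159 -0.0016  0.1053] turn [ 0.0108  0.0102 -0.0302] pos [0.525  0.0992 0.1666] t 23.65
```

```bash
python3 -m jog '[[[-0.01,-0.001,0.02],[0.01,0.01,-0.03]],[[-0.017,-0.001,0.05],[0.01,0.01,-0.03]],[[-0.017,-0.001,0.08],[0.01,0.01,-0.03]],[[-0.017,-0.001,0.1],[0.01,0.01,-0.03]],[[-0.017,-0.001,0.1],[0.01,0.01,-0.03]]]' | grep -E "contact|grip|open"
python3 -m jog '[[[0,0,0],[0,0,0]],[[0,0,0],[0,0,0]]]' >/dev/null
python3 - <<'E'
from h import *
print(railpos(ctrl.get_obs()["tool_pos"])); go(rail(.0265,-.01,.0008),RR)
E
```

```text
contact_force: [-0.5, 0.5, -2.5]
opening: 0.0585
grip_force: 108.9
[ 0.0274 -0.0026  0.0385]
shift [-0.0009 -0.0037  0.0484] turn [ 0.0069 -0.0012  0.0033] pos [0.5332 0.1327 0.0749] t 24.35
```

```bash
python3 -m jog '[[[-0.001,-0.003,0.02],[0.006,0,0.003]],[[-0.001,-0.003,0.035],[0.006,0,0.003]],[[-0.001,-0.003,0.045],[0.006,0,0.003]],[[-0.001,-0.003,0.048],[0.006,0,0.003]]]' | grep -E "pos|contact"
for i in 1 2 3 4; do python3 -m jog '[[[0,0,0.001],[0,0,0]],[[0,0,0.002],[0,0,0]]]' | grep -E "pos|contact"; done
python3 - <<'E'
from h import *
go(rail(.0265,-.018,.0008),RR);o=ctrl.get_obs();print(railpos(o["tool_pos"]),o["contact_force"]@np.c_[XD,-RR[:,1],N])
E
```

```text
tool_pos: [0.532, 0.1573, 0.0296]
contact_force: [-0.1, -0.2, -2.2]
tool_pos: [0.5334, 0.1578, 0.0294]
contact_force: [0.5, 0.8, -3.0]
tool_pos: [0.5335, 0.1587, 0.0276]
contact_force: [0.3, -0.8, -2.8]
tool_pos: [0.5333, 0.1599, 0.0255]
contact_force: [-0.2, -1.1, -2.8]
tool_pos: [0.5333, 0.1601, 0.025]
contact_force: [-11.8, -11.8, 13.8]
shift [ 0.0007  0.001  -0.0002] turn [-0.0041 -0.0007  0.    ] pos [0.5333 0.1601 0.025 ] t 25.55
[ 0.0258  0.0018 -0.0182] [-4.8726  9.7103 18.7753]
```

```bash
python3 -m jog '[[[0,0.001,-0.0015],[0,0,0]],[[0.01,0.001,-0.0015],[0,0,0]],[[0.02,0.001,-0.0015],[0,0,0]],[[0.03,0.001,-0.0015],[0,0,0]],[[0.04,0.001,-0.0015],[0,0,0]]]' | grep -E "contact|grip"
python3 -m jog '[[[0.008,0,0],[0,0,0]],[[0.016,0,0],[0,0,0]],[[0.024,0,0],[0,0,0]],[[0.032,0,0],[0,0,0]],[[0.032,0,0],[0,0,0]]]' | grep -E "contact|grip"
python3 - <<'E'
from h import *
go(rail(.0265,-.018,.0008),RR);o=ctrl.get_obs();print(railpos(o["tool_pos"]),o["contact_force"]@np.c_[XD,-RR[:,1],N])
E
```

```text
contact_force: [0.0, -2.3, -1.5]
grip_force: 109.3
contact_force: [-0.2, -0.9, -2.7]
grip_force: 109.1
shift [-0.0727 -0.0001 -0.0002] turn [-0.0026 -0.0025  0.0005] pos [0.5449 0.2224 0.0619] t 26.55
[ 0.0992  0.0008 -0.018 ] [-2.1971  0.0853 -1.8783]
```

```bash
python3 -m jog '[[[0.005,0,0],[0,0,0]],[[0.01,0,0],[0,0,0]],[[0.014,0,0],[0,0,0]],[[0.018,0,0],[0,0,0]],[[0.018,0,0],[0,0,0]]]' | grep -E "pos|contact"
for i in 1 2 3; do python3 -m jog '[[[0.001,0,0],[0,0,0]],[[0.002,0,0],[0,0,0]],[[0.002,0,0],[0,0,0]]]' | grep -E "pos|contact"; done
python3 - <<'E'
from h import *
o=ctrl.get_obs();print(railpos(o["tool_pos"]),o["contact_force"]@np.c_[XD,-RR[:,1],N])
E
```

```text
tool_pos: [0.5472, 0.2361, 0.0697]
contact_force: [-1.0, -5.7, -2.4]
tool_pos: [0.5473, 0.2369, 0.0702]
contact_force: [-2.4, -9.7, -0.6]
tool_pos: [0.5476, 0.2383, 0.071]
contact_force: [-1.9, -10.3, -2.0]
tool_pos: [0.5479, 0.24, 0.072]
contact_force: [-2.1, -10.7, -2.5]
[ 0.1197  0.0008 -0.0182] [-10.6705   0.2879   3.2931]
```

```bash
for i in 1 2 3 4; do python3 -m jog '[[[0.001,0,0],[0,0,0]],[[0.002,0,0],[0,0,0]],[[0.002,0,0],[0,0,0]]]' | grep -E "contact"; done
python3 - <<'E'
from h import *
o=ctrl.get_obs();print(railpos(o["tool_pos"]),o["contact_force"]@np.c_[XD,-RR[:,1],N])
E
```

```text
contact_force: [-0.8, -7.6, -1.7]
contact_force: [-1.4, -10.0, -2.1]
contact_force: [-2.0, -11.8, -1.9]
contact_force: [-3.7, -11.8, -1.2]
[ 0.127   0.0008 -0.0182] [-11.185    1.659    5.0818]
```

```bash
cat > mon.py <<'E'
from h import *
o=ctrl.get_obs();print(railpos(o["tool_pos"]),(o["contact_force"]@np.c_[XD,-RR[:,1],N]).round(1),o["t"])
for d in (optics.get_image("scene"),load("scene0")):
    h=cv2.cvtColor(d["image"],cv2.COLOR_BGR2HSV); m=cv2.inRange(h,(0,150,60),(18,255,255)); m[:200]=0;m[260:]=0;m[:,:370]=0;m[:,450:]=0
    c=max(cv2.findContours(m,0,1)[0],key=cv2.contourArea); print(cv2.contourArea(c),np.array(cv2.minAreaRect(c)[0]).round(1),cv2.boundingRect(c),np.round(cv2.minAreaRect(c)[1:][0],1))
E
python3 mon.py
for i in 1 2 3; do python3 -m jog '[[[0.001,0,0],[0,0,0]],[[0.0015,0,0],[0,0,0]],[[0.0015,0,0],[0,0,0]]]' | grep -E "contact"; done; python3 mon.py
```

```text
[ 0.127   0.0008 -0.0182] [-11.2   1.7   5.1] 29.15
551.0 [405.  231.9] (385, 221, 42, 23) [15.7 42.7]
528.0 [404.3 232.1] (385, 220, 40, 26) [15.1 42.6]
contact_force: [-3.7, -13.7, -1.5]
contact_force: [-4.1, -14.4, -1.2]
contact_force: [-2.4, -13.3, -1.1]
[ 0.1312  0.0008 -0.0182] [-12.3   0.2   5.8] 30.1
548.5 [405.  231.9] (385, 221, 42, 23) [15.7 42.7]
528.0 [404.3 232.1] (385, 220, 40, 26) [15.1 42.6]
```

```bash
for i in 1 2 3; do python3 -m jog '[[[0.001,0,0],[0,0,0]],[[0.001,0,0],[0,0,0]]]' | grep -E "contact"; done; python3 mon.py
```

```text
contact_force: [-3.3, -14.2, -2.9]
contact_force: [-3.4, -14.3, -2.6]
contact_force: [-2.3, -13.2, -2.1]
[ 0.134   0.0008 -0.0182] [-12.7   0.1   4.9] 30.75
546.5 [405.  231.9] (385, 221, 42, 23) [15.7 42.7]
528.0 [404.3 232.1] (385, 220, 40, 26) [15.1 42.6]
```

```bash
for i in 1 2; do python3 -m jog '[[[0.001,0,0],[0,0,0]],[[0.001,0,0],[0,0,0]]]' | grep -E "contact"; done; python3 mon.py
```

```text
contact_force: [-3.5, -15.3, -1.8]
contact_force: [-2.4, -11.5, -2.1]
[ 0.1369  0.0008 -0.0181] [-11.2   0.5   4.1] 31.2
526.5 [404.5 232.5] (385, 220, 40, 26) [15.  42.9]
528.0 [404.3 232.1] (385, 220, 40, 26) [15.1 42.6]
```

```bash
python3 -m jog '[[[-0.001,0,0],[0,0,0]],[[-0.001,0,0],[0,0,0]]]' | grep -E "contact"; python3 -m jog '[[[0,0,0],[0,0,0]],[[0,0,0],[0,0,0]],[[0,0,0],[0,0,0]],[[0,0,0],[0,0,0]]]' 0.9 | grep -E "contact|open"; python3 -m jog '[[[0,0,-0.01],[0,0,0]],[[0,0,-0.03],[0,0,0]],[[-0.01,0,-0.07],[0,0,0]],[[-0.04,0,-0.11],[0,0,0]],[[-0.06,0,-0.15],[0,0,0]]]' | grep -E "contact|open"; python3 mon.py
python3 - <<'E'
from h import *
wrist("w9"); s=optics.get_image("scene"); np.savez("pics/s9.npz",**s); t=optics.get_image("top"); np.savez("pics/t9.npz",**t)
w=load("w9")
def at(d,u,v,z):
    c,r=ray(d,u,v); return railpos(c+r*((ORG+z*N-c)@N)/(r@N))
h=cv2.cvtColor(w["image"],cv2.COLOR_BGR2HSV); m=cv2.inRange(h,(100,110,60),(125,255,255))
for c in cv2.findContours(m,0,1)[0]:
    if cv2.contourArea(c)>60: print("blue",cv2.contourArea(c),[at(w,*p,.053)[:2].round(4).tolist() for p in cv2.boxPoints(cv2.minAreaRect(c))])
# spent unchanged / others unchanged
d=cv2.absdiff(load("scene0")["image"],s["image"]).max(2)
for c in cv2.findContours(cv2.morphologyEx((d>45).astype(np.uint8),cv2.MORPH_OPEN,np.ones((3,3))),0,1)[0]: print("diff",cv2.boundingRect(c))
E
```

```text
contact_force: [-1.3, -6.6, -2.4]
contact_force: [-1.1, -0.5, 0.2]
opening: 0.0769
contact_force: [0.7, -0.1, -0.1]
opening: 0.077
[0.0774 0.0009 0.1337] [-0.  -0.7 -0.1] 32.35
520.5 [404.5 232.5] (385, 220, 40, 26) [15.  42.9]
528.0 [404.3 232.1] (385, 220, 40, 26) [15.1 42.6]
blue 3394.0 [[0.1018, 0.031], [0.1313, 0.0296], [0.1307, -0.0283], [0.101, -0.0288]]
blue 893.0 [[0.1955, 0.0305], [0.2024, 0.0301], [0.202, -0.0301], [0.195, -0.0302]]
diff (144, 309, 5, 7)
diff (243, 285, 11, 7)
diff (231, 263, 21, 18)
diff (141, 255, 30, 55)
diff (342, 244, 9, 18)
diff (437, 179, 14, 7)
diff (249, 165, 29, 9)
diff (265, 163, 4, 3)
diff (243, 131, 18, 28)
diff (247, 108, 12, 20)
diff (208, 104, 104, 172)
diff (233, 100, 11, 6)
diff (275, 79, 3, 4)
diff (307, 41, 3, 10)
diff (279, 24, 156, 159)
diff (369, 21, 22, 14)
diff (319, 16, 10, 7)
diff (448, 13, 27, 10)
diff (321, 12, 3, 3)
diff (322, 7, 9, 6)
diff (368, 0, 143, 145)
diff (362, 0, 5, 2)
diff (323, 0, 3, 2)
diff (227, 0, 53, 101)
```

Run:
```python
from h import *
for n in ("scene0","s9"):
    d=load(n); print(n,[int(d["image"][int(round(p[1])),int(round(p[0])),2]) for x in np.arange(.18,.21,.002) for p in [proj(d,rail(x,.05,0))]])
from station import job
print(job.finish_job())
```

```text
scene0 [165, 165, 156, 156, 149, 156, 156, 135, 98, 103, 102, 135, 160, 159, 159]
s9 [176, 173, 168, 168, 155, 163, 163, 131, 56, 72, 68, 127, 163, 166, 166]
the job is handed in; nothing more can be done
None
```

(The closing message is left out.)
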